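Pack the lidded paints into the caddy

TASK

Pack up the studio's paint: put the three lidded white pots and the lidded oblong tin into the wooden caddy, each standing upright and fully down in the well that matches its own shape and size. Leave the open, empty pot and the open, empty tin standing where they are.

Things in the scene. Friction and masses are not known exactly. Their poses are not given: they have to be found in the camera images.
- pot_large: The large white plastic paint pot with its white lid on (flat closed top, thin grey line under the lid and a thin grey ring on it), upright. 66 mm in diameter, 62 mm high with lid, straight sides, about 200 g. Origin at the centre of the underside, z up along its axis; all yaws look alike. Loose, stands on the table (z = 0) at the start.
- pot_medium: The medium white plastic paint pot with its white lid on (flat closed top, thin grey line under the lid and a thin grey ring on it), upright. 48 mm in diameter, 58 mm high with lid, straight sides, about 110 g. Origin at the centre of the underside, z up along its axis; all yaws look alike. Loose, stands on the table (z = 0) at the start.
- pot_small: The small white plastic paint pot with its white lid on (flat closed top, thin grey line under the lid and a thin grey ring on it), upright. 30 mm in diameter, 52 mm high with lid, straight sides, about 45 g. Origin at the centre of the underside, z up along its axis; all yaws look alike. Loose, stands on the table (z = 0) at the start.
- tin: Oblong bare steel tin with its steel lid on (closed flat top with a thin raised oblong bead), 66 mm (its x) by 40 mm (its y), 50 mm high, about 160 g. Origin at the centre of the underside, z up. Loose, stands on the table (z = 0) at any yaw.
- pot_open: Look-alike that stays: a white plastic pot without a lid, open and empty, 48 mm in diameter, 58 mm high, 3 mm wall, 40 g. Origin at the centre of the underside, z up along its axis; all yaws look alike. Loose, stands on the table (z = 0) at the start.
- tin_open: Look-alike that stays: an oblong bare steel tin without a lid, open and empty, 66 mm (its x) by 40 mm (its y), 50 mm high, 3 mm wall, 60 g. Origin at the centre of the underside, z up. Loose, stands on the table.
- well_large: The well of the large pot: fixed pale-wood square insert, 92 x 92 x 20 mm high, one of four in a fixed dark-wood caddy (200 x 200 mm, rim 26 mm above the table). Origin: centre of the insert's underside, 6 mm above the table; z up, x, y along its sides. In its middle a round, 82 mm wide hole, 16 mm deep: its dark felt floor is 4 mm above the origin, 10 mm above the table.
- well_medium: The well of the medium pot: fixed pale-wood square insert, 92 x 92 x 20 mm high, one of four in a fixed dark-wood caddy (200 x 200 mm, rim 26 mm above the table). Origin: centre of the insert's underside, 6 mm above the table; z up, x, y along its sides. In its middle a round, 64 mm wide hole, 16 mm deep: its dark felt floor is 4 mm above the origin, 10 mm above the table.
- well_small: The well of the small pot: fixed pale-wood square insert, 92 x 92 x 20 mm high, one of four in a fixed dark-wood caddy (200 x 200 mm, rim 26 mm above the table). Origin: centre of the insert's underside, 6 mm above the table; z up, x, y along its sides. In its middle a round, 46 mm wide hole, 16 mm deep: its dark felt floor is 4 mm above the origin, 10 mm above the table.
- well_oblong: The well of the oblong tin: fixed pale-wood square insert, 92 x 92 x 20 mm high, one of four in a fixed dark-wood caddy (200 x 200 mm, rim 26 mm above the table). Origin: centre of the insert's underside, 6 mm above the table; z up, x, y along its sides. In its middle an oblong, 82 mm (x) by 56 mm (y) hole, 16 mm deep: its dark felt floor is 4 mm above the origin, 10 mm above the table.
Not all that is in view belongs to the job. What is shaped like the tin but yellow is not meant.

How it is judged:
At the end, for the whole second after the job is handed in: Each lidded pot and the lidded tin stands at rest on the floor of its own well (within 14 mm of its centre, underside under 8 mm above the insert's underside, tilt under 0.12 rad); the open pot and open tin are upright, at rest, within 25 mm of where they stood (horizontal distance between pot_large and well_large below 0.014 m and z of pot_large in the frame of well_large between 0 and 0.008 m and angle between each of pot_large, pot_medium, pot_small, tin, pot_open, tin_open's own z axis and vertical below 0.12 rad and linear speed of each of pot_large, pot_medium, pot_small, tin, pot_open, tin_open below 0.02 m/s and horizontal distance between pot_medium and well_medium below 0.014 m and z of pot_medium in the frame of well_medium between 0 and 0.008 m and horizontal distance between pot_small and well_small below 0.014 m and z of pot_small in the frame of well_small between 0 and 0.008 m and horizontal distance between tin and well_oblong below 0.014 m and z of tin in the frame of well_oblong between 0 and 0.008 m and distance of each of pot_open, tin_open from where it was at the start of the episode below 0.025 m); the robot touches nothing.
It fails at once if the open pot or the open tin is knocked over (angle between any of pot_open, tin_open's own z axis and vertical above 0.6 rad).
It also fails if it takes over 99 s, if anything falls off the work surface, if the arm or the gripper's body presses on something with over 40 N, if the wrist force passes 120 N, or if a joint passes its speed limit or range.

ROBOT

A 6-joint arm with a two-finger parallel gripper is mounted at the origin on the work surface. World frame = base frame: x ahead of the robot, y to its left, z up, the work surface at z = 0. Lengths are in m, angles in rad, forces in N, time in s.
With the tool pointing down it reaches from about 0.35 to 0.85 m from the base axis. Payload 8.1 kg.
Tool frame: the origin (TCP) lies midway between the tips of the shut fingers; the grasp point (between the pads) lies 19 mm behind it (bot.pinch_z is the distance from the TCP to the grasp point, in m); y points along the fingers, x is the direction in which the jaws open and shut, and the axes are right-handed (so a half turn about y gives the same grasp; the last joint's range is limited). The gripper opens to 85 mm and grips with 20 to 120 N. Pads are 22 mm wide; open, the fingers measure 114 mm over their backs; the gripper's body (76 mm by 85 mm) begins 54 mm behind the grasp point. The pads swing forward as they close: fully open they stand 13 mm farther back than shut.
Start: joints at [1.034, 0.13, 1.488, -0, 1.523, -0.085], TCP at [0.262, 0.54, 0.231] pointing down, gripper open.
Joint ranges: [-2.96, 2.96], [-0.89, 2.26], [0.02, 2.5], [-1.34, 4.48], [0, 2.73], [-2.66, 2.66]. Speed limits (rad/s): [2.39, 2.39, 2.79, 3.14, 3.14, 3.14].

INTERFACE

Orientations are given as a rotation vector (axis times angle).
In Python, from station import bot, optics gives the robot as it stands.
- The arm moves only by the shell command python3 -m jog 'ROWS' [FORCE]. ROWS is JSON, one flat list of numbers, 5 for each row, row after row: the shift along the tool's x, y, z in mm, then the turn about the tool's y in rad, then the gripper's target within -1 to 1 (fully open at 1, half-way at 0, shut at -1). A call has 1 to 20 rows; each row is the pose to reach, as a shift and turn from the pose measured when the call began, along the tool's axes at that moment; what a row does not reach only later rows make up. A row lasts 1/10 s, in which the tool goes at most 50 mm and 8.59 degrees, less where a joint would pass 70% of its speed; a pose out of reach is approached as far as the arm can. A call with a gripper value outside its range is refused whole. The fingers move at their own pace and stop on an object; FORCE is the grip in N (left out, the last holds). Time passes only in rows, so rows that repeat a pose let the fingers close. It gives the time, the measured TCP pose, the force and the opening at its end, in the units of the state.
- bot.read_state(): the state, without advancing time (a new reading comes with each control period).
- optics.capture(name): name is "side" or "top"; returns the picture (400x640x3 uint8, red, green, blue); there is no depth.
- optics.get_calibration(name): a dict with "vertical_fov" (degrees; the focal length in pixels is half the picture's height over the tangent of half this angle, whatever the lens; pixels are square), "cx", "cy" (the principal point, pixels), "eye" and "rotation" of the camera in the world. Camera axes: x right, y down, z forward; pixel columns grow to the right and rows downward; lengths in m; the calibration is good to about 2 mm. A picture is of the moment at which its call begins. get_calibration takes no time and is no camera call.
- bot.hand_in(): hands the job in, once; it reports no verdict.
The state is a dict: "t": time; "joints": joint angles; "joint_velocities": joint speeds; "joint_torque": joint torques, N m; "eef_pos": TCP position; "eef_rot": TCP orientation; "contact_force": force on the tool from outside, world axes, zero at the start; "ft_torque": the same for the moment, N m; "width": opening from 0.0 (shut) to 1.0 (fully open).
Only numpy, scipy, OpenCV 4.12 (cv2) and the standard library are available. Lean on these libraries where they do the work, as an engineer would, in place of code of your own. Each camera call takes 0.05 s, during which the arm holds its last target.

## Working session

There is one attempt and no reset: what is moved stays moved. The work goes in short steps, Python scripts to look and compute and a shell command to move; the robot and the scene stay as the last step left them, time stands still between calls to the robot, and variables do not carry over. Pictures are saved under pics/ and viewed, and the job is handed in when it is done.

```bash
ls; mkdir -p pics
python3 - <<'E'
from station import bot, optics
import cv2
print(bot.read_state(), bot.pinch_z)
for n in("side","top"):
    c=optics.get_calibration(n); print(n,c)
    im=optics.capture(n); cv2.imwrite(f"pics/{n}0.png",im[:,:,::-1])
E
```

```text
pics
{'t': 0.0, 'joints': array([ 1.03363074e+00,  1.31192334e-01,  1.48930600e+00,  7.89528014e-06,
        1.52299402e+00, -8.54100371e-02]), 'joint_velocities': array([ 1.51287794e-03, -5.35553019e-04,  1.93765497e-05,  2.39386709e-03,
       -4.70735779e-04, -1.04814890e-04]), 'joint_torque': array([ 6.90629204e-04, -5.69380367e+01, -5.00562000e+01, -7.57680732e-05,
        1.48604141e-02, -9.27011001e-06]), 'eef_pos': array([0.26162165, 0.53933333, 0.23021114]), 'eef_rot': array([-1.39056298, -0.86905303,  0.87183069]), 'contact_force': array([ 0.6412303 , -0.75924617, -0.00221741]), 'ft_torque': array([ 0.04574167, -0.03260911,  0.04668545]), 'width': 1.0023090893312456} 0.0187
side {'vertical_fov': 47.14631704272375, 'cx': 312.4600510765809, 'cy': 203.16123234323535, 'eye': array([ 0.4263734 , -0.83258011,  0.67249972]), 'rotation': array([-2.20162023,  0.22324252, -0.09441782])}
top {'vertical_fov': 43.97018727938308, 'cx': 317.08789224018307, 'cy': 197.31532843096574, 'eye': array([ 0.4544826 , -0.01524757,  1.41655723]), 'rotation': array([-2.17694321,  2.16842005, -0.14017624])}
```

View pics/top0.png

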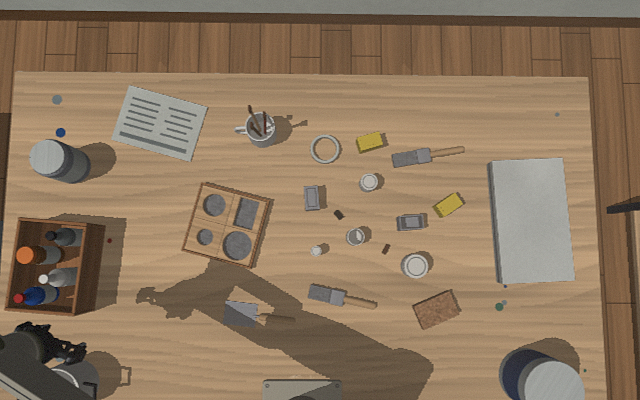

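View pics/side0.png

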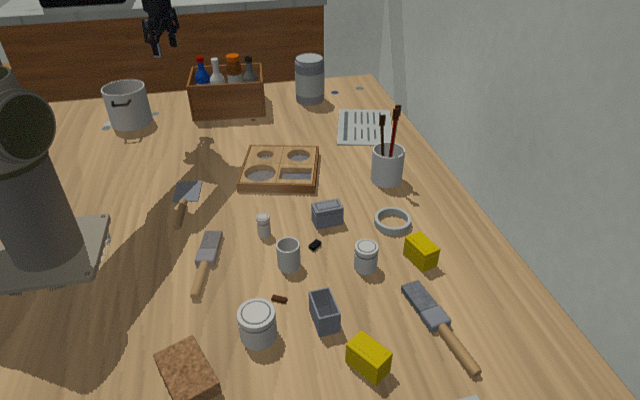

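```bash
python3 - <<'E'
from scipy.spatial.transform import Rotation as R
from station import bot
s=bot.read_state();print(R.from_rotvec(s['eef_rot']).as_matrix().round(3))
E
python3 - <<'E'
import cv2
a=cv2.imread('pics/top0.png')
cv2.imwrite('pics/top0c.png',cv2.resize(a[90:330,170:490],None,fx=2.5,fy=2.5,interpolation=cv2.INTER_CUBIC))
E
```

```text
[[ 0.437 -0.001 -0.9  ]
 [ 0.9   -0.001  0.437]
 [-0.002 -1.     0.   ]]
```

View pics/top0c.png

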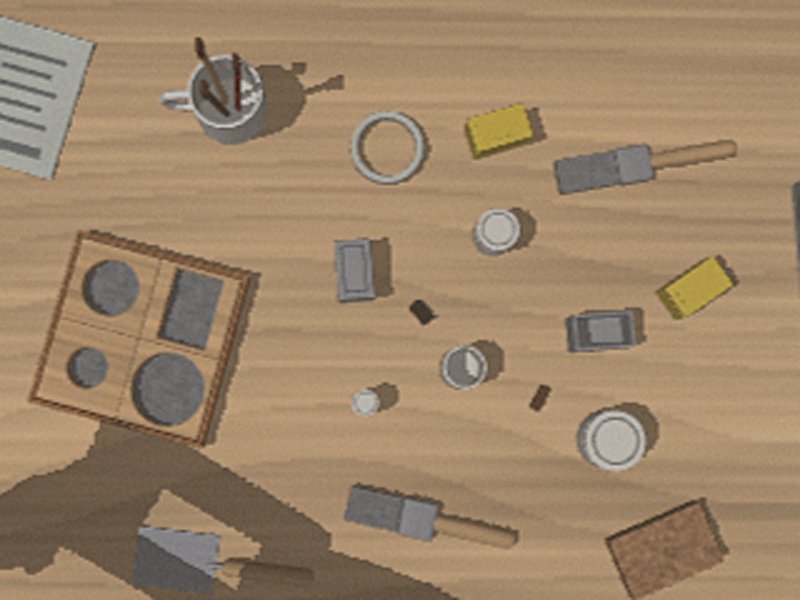

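Run:
```python
import cv2
a=cv2.imread('pics/top0.png')
cv2.imwrite('pics/cA.png',cv2.resize(a[160:290,290:450],None,fx=5,fy=4.6*5/4.6*0.9,interpolation=cv2.INTER_CUBIC)[:600])
cv2.imwrite('pics/cB.png',cv2.resize(a[175:275,175:280],None,fx=6,fy=6,interpolation=cv2.INTER_CUBIC))
b=cv2.imread('pics/side0.png')
cv2.imwrite('pics/cC.png',cv2.resize(b[195:355,225:385],None,fx=3.7,fy=3.7,interpolation=cv2.INTER_CUBIC))
```

```text
(no output)
```

View pics/cA.png

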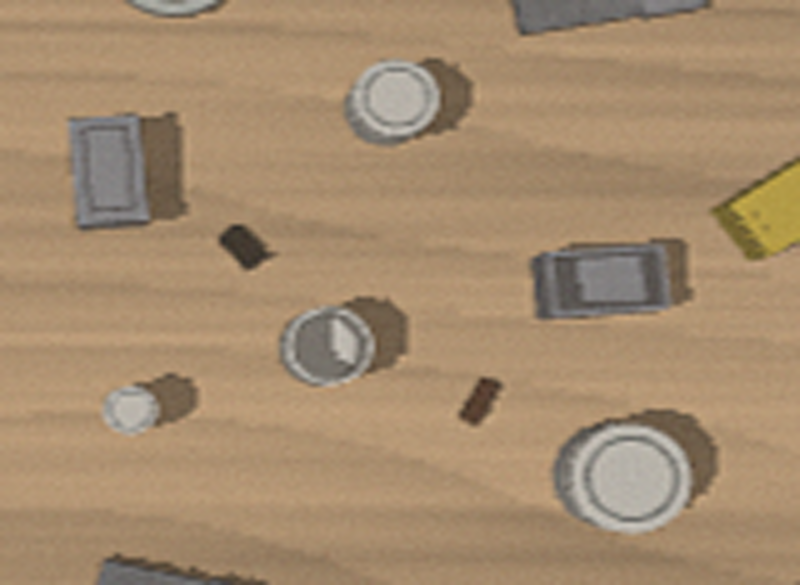

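View pics/cB.png

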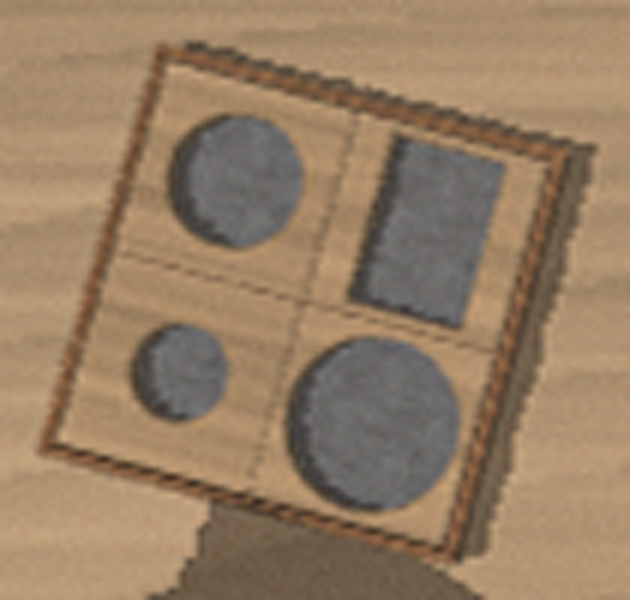

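View pics/cC.png

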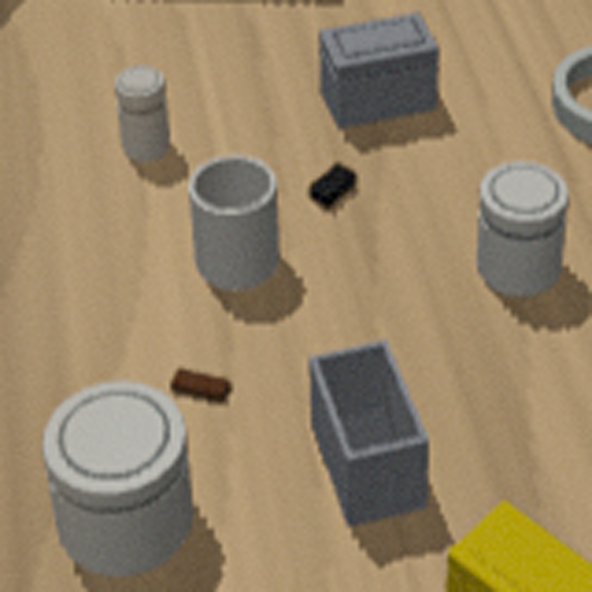

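Top-view candidates: 
- **Pots:** large lidded (416,265), medium lidded (369,182), small lidded (316,251), and the open one (355,237), which stays.
- **Tins:** lidded with bead (312,198), open (411,222), which stays, and two yellow ones (370,142) and (448,204) to ignore.
- **Wells:** medium (214,205), oblong (246,213), small (205,236) and large (237,245).

The close crops confirm these choices: lids with grey rings, the tin's bead, and the dark interiors of the open pair. Next I'll measure positions.

```bash
cat > h.py <<'E'
import numpy as np, cv2
from scipy.spatial.transform import Rotation as R
from station import bot, optics
def ray(cam,u,v,z):
    c=optics.get_calibration(cam); f=200/np.tan(np.radians(c['vertical_fov'])/2)
    d=R.from_rotvec(c['rotation']).apply([(u-c['cx'])/f,(v-c['cy'])/f,1]); e=c['eye']
    return (e+d*(z-e[2])/d[2])[:2]
def proj(cam,p):
    c=optics.get_calibration(cam); f=200/np.tan(np.radians(c['vertical_fov'])/2)
    q=R.from_rotvec(c['rotation']).inv().apply(np.array(p)-c['eye']); return np.array([c['cx']+f*q[0]/q[2],c['cy']+f*q[1]/q[2]])
def go(x,y,z,yaw=None):
    s=bot.read_state(); M=R.from_rotvec(s['eef_rot']).as_matrix()
    d=M.T@(np.array([x,y,z])-s['eef_pos'])*1000
    a=np.degrees(np.arctan2(M[1,0],M[0,0]))
    print('t',round(s['t'],2),'shift mm',d.round(1),'x-axis yaw deg',a.round(2),'w',round(s['width'],3),'pos',s['eef_pos'].round(4),'joints',s['joints'].round(2))
    if yaw is not None:
        t=(a-yaw+90)%180-90   # tool y down: +turn lowers world yaw
        print('turn rad',np.radians(t).round(3),'tilt',M[:,1].round(3))
E
python3 - <<'E'
from h import *
A=lambda x,y:((x+.5)/5-.5+290,(y+.5)/4.5-.5+160)
B=lambda x,y:((x+.5)/6-.5+175,(y+.5)/6-.5+175)
C=lambda x,y:((x+.5)/3.7-.5+225,(y+.5)/3.7-.5+195)
for n,p,q,z in [('medium',(399,98),(524,189),.058),('small',(130,407),(141,78),.052),('large',(631,478),(115,435),.062),('tin',(113,167),(379,38),.05),('potopen',(328,343),(235,180),.058),('tinopen',(610,280),(369,398),.05)]:
    print(n,ray('top',*A(*p),z).round(4),ray('side',*C(*q),z).round(4))
for p in [(85,124),(134,124),(142,207),(92,211)]: print('bead',ray('top',*A(*p),.05).round(4))
for n,p in [('medium',(236,181)),('small',(180,371)),('large',(373,424)),('obl',(429,231))]: print('well',n,ray('top',*B(*p),.026).round(4))
W=[ray('top',*B(*p),.026) for p in [(165,45),(570,155),(455,560),(42,450)]]
print('caddy',np.round(W,4),np.mean(W,0))
for p in [(398,135),(505,163),(462,328),(350,298)]: print('obl',ray('top',*B(*p),.026).round(4))
E
```

```text
medium [ 0.6511 -0.1845] [ 0.6561 -0.184 ]
small [ 0.4612 -0.0359] [ 0.4651 -0.0366]
large [ 0.4193 -0.3084] [ 0.424  -0.3103]
tin [ 0.6084 -0.026 ] [ 0.612  -0.0252]
potopen [ 0.5002 -0.1442] [ 0.505  -0.1444]
tinopen [ 0.5398 -0.3016] [ 0.5447 -0.3025]
bead [ 0.6351 -0.0103]
bead [ 0.6352 -0.0376]
bead [ 0.5837 -0.0422]
bead [ 0.5811 -0.0145]
well medium [0.587  0.2498]
well small [0.4982 0.2735]
well large [0.474  0.1835]
well obl [0.564  0.1593]
caddy [[0.6511 0.2848]
 [0.6    0.0939]
 [0.4115 0.1444]
 [0.4615 0.3361]] [0.53104769 0.21479455]
obl [0.6091 0.1746]
obl [0.5961 0.1243]
obl [0.5187 0.1431]
obl [0.5325 0.1954]
```

```bash
python3 -c "
from h import *
go(.610,-.0256,.150,94.8)"
```

```text
t 0.1 shift mm [-356.    80.8 -560.1] x-axis yaw deg 64.11 w 1.0 pos [0.2617 0.5394 0.2303] joints [ 1.03  0.13  1.49  0.    1.52 -0.09]
turn rad -0.536 tilt [-0.001 -0.001 -1.   ]
```

```bash
python3 -m jog '[-356,81,-560,-0.536,1, -356,81,-560,-0.536,1, -356,81,-560,-0.536,1, -356,81,-560,-0.536,1, -356,81,-560,-0.536,1, -356,81,-560,-0.536,1, -356,81,-560,-0.536,1, -356,81,-560,-0.536,1, -356,81,-560,-0.536,1, -356,81,-560,-0.536,1, -356,81,-560,-0.536,1, -356,81,-560,-0.536,1, -356,81,-560,-0.536,1, -356,81,-560,-0.536,1, -356,81,-560,-0.536,1, -356,81,-560,-0.536,1, -356,81,-560,-0.536,1, -356,81,-560,-0.536,1, -356,81,-560,-0.536,1]' 40
python3 -c "
from h import *
go(.610,-.0256,.018,94.8)
cv2.imwrite('pics/s1.png',optics.capture('side')[100:320,180:460,::-1].repeat(2,0).repeat(2,1))"
```

```text
t: 2.0
eef_pos: [0.6098, -0.0244, 0.1502]
eef_rot: [-1.168, -1.271, 1.273]
contact_force: [0.6, -0.4, 0.6]
width: 0.998
t 2.0 shift mm [-1.000e+00  1.322e+02 -1.000e-01] x-axis yaw deg 94.91 w 0.998 pos [ 0.6098 -0.0244  0.1502] joints [-0.12  0.21  1.55 -0.    1.38 -1.78]
turn rad 0.002 tilt [-0.    -0.001 -1.   ]
```

View pics/s1.png

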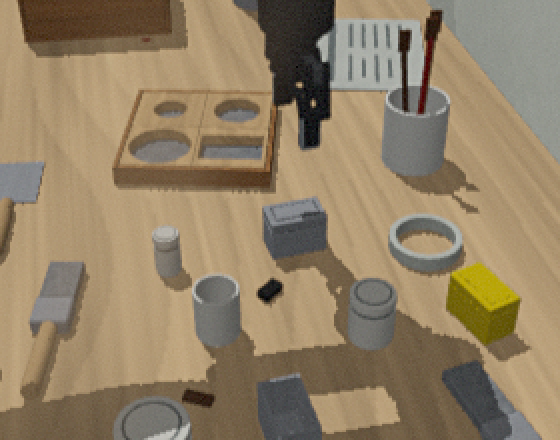

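The gripper is square above the lidded tin (tin top at about (295,210) in this crop, gripper at (312,120)). Descending and gripping.

```bash
python3 -m jog '[-1,70,0,0,1, -1,105,0,0,1, -1,132,0,0,1, -1,132,0,0,1, -1,132,0,0,1, -1,132,0,0,-1, -1,132,0,0,-1, -1,132,0,0,-1, -1,132,0,0,-1, -1,132,0,0,-1, -1,132,0,0,-1]' 40; python3 -c "
from h import *
go(.566,.159,.150,75)"
```

```text
t: 3.15
eef_pos: [0.6115, -0.0258, 0.0204]
eef_rot: [-1.171, -1.273, 1.272]
contact_force: [-0.2, 0.9, 6.5]
width: 0.462
t 3.15 shift mm [ 187.7 -130.    29.2] x-axis yaw deg 94.9 w 0.462 pos [ 0.6115 -0.0258  0.0204] joints [-0.13  0.35  1.63 -0.    1.15 -1.78]
turn rad 0.347 tilt [ 0.003 -0.002 -1.   ]
```

```bash
python3 -m jog '[0,-40,0,0,-1, 0,-80,0,0,-1, 0,-120,0,0,-1, 40,-130,6,0.1,-1, 80,-130,12,0.2,-1, 120,-130,19,0.3,-1, 160,-130,25,0.347,-1, 188,-130,29,0.347,-1, 188,-130,29,0.347,-1, 188,-130,29,0.347,-1, 188,-130,29,0.347,-1]'; python3 -c "
from h import *
go(.566,.159,.032,75)
cv2.imwrite('pics/s2.png',optics.capture('side')[60:280,180:460,::-1].repeat(2,0).repeat(2,1))
cv2.imwrite('pics/t2.png',optics.capture('top')[130:290,170:360,::-1].repeat(3,0).repeat(3,1))"
```

```text
t: 4.25
eef_pos: [0.5664, 0.1584, 0.1501]
eef_rot: [-1.325, -1.016, 1.014]
contact_force: [-0.2, -0.4, -1.8]
width: 0.461
t 4.25 shift mm [  0.6 118.1   0.9] x-axis yaw deg 74.99 w 0.461 pos [0.5664 0.1584 0.1501] joints [ 0.19  0.15  1.62 -0.    1.37 -1.12]
turn rad -0.0 tilt [ 0.003 -0.002 -1.   ]
```

View pics/s2.png

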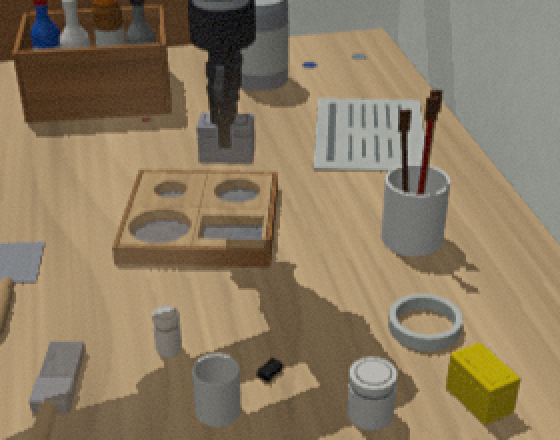

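View pics/t2.png

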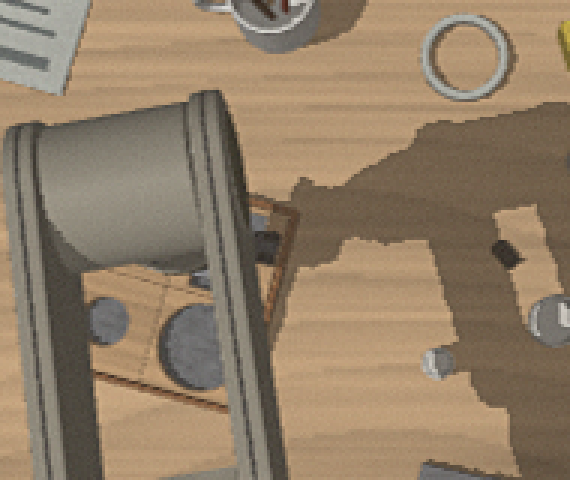

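The tin hangs level, centred in the jaws at about (227,138) in the side crop. Lowering it into the oblong well.

```bash
python3 -m jog '[1,45,1,0,-1, 1,85,1,0,-1, 1,105,1,0,-1, 1,118,1,0,-1, 1,118,1,0,-1, 1,118,1,0,-1]'; python3 -c "
from h import *
go(.566,.159,.032,75)
cv2.imwrite('pics/s3.png',optics.capture('side')[100:260,210:350,::-1].repeat(4,0).repeat(4,1)[:600])"
```

```text
t: 4.95
eef_pos: [0.567, 0.1586, 0.0327]
eef_rot: [-1.327, -1.015, 1.011]
contact_force: [0.1, -0.1, -1.2]
width: 0.461
t 4.95 shift mm [0.1 0.7 1.1] x-axis yaw deg 74.88 w 0.461 pos [0.567  0.1586 0.0327] joints [ 0.19  0.28  1.7  -0.    1.16 -1.12]
turn rad -0.002 tilt [ 0.004 -0.002 -1.   ]
```

View pics/s3.png

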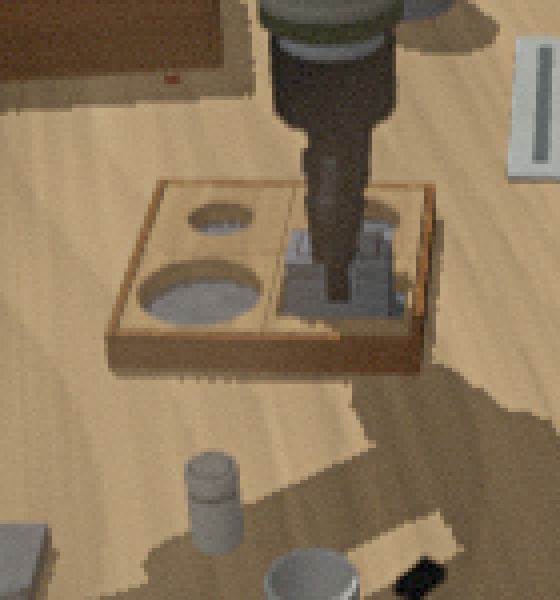

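```bash
python3 -m jog '[0,2,0,0,-1, 0,2,0,0,0.5, 0,2,0,0,0.5, 0,2,0,0,0.5, 0,2,0,0,0.5, 0,-40,0,0,0.5, 0,-80,0,0,1, 0,-118,0,0,1, 0,-118,0,0,1]'; python3 -c "
from h import *
go(.6535,-.184,.150,75)"
```

```text
t: 5.9
eef_pos: [0.5707, 0.1598, 0.1585]
eef_rot: [-1.332, -1.025, 1.003]
contact_force: [0.7, 0.8, 0.2]
width: 1.001
t 5.9 shift mm [-310.4    9.6 -169.3] x-axis yaw deg 74.9 w 1.001 pos [0.5707 0.1598 0.1585] joints [ 0.19  0.14  1.61 -0.    1.37 -1.12]
turn rad -0.002 tilt [ 0.016  0.001 -1.   ]
```

```bash
python3 -m jog '[-40,5,-20,0,1, -90,10,-45,0,1, -140,10,-75,0,1, -190,10,-105,0,1, -240,10,-130,0,1, -290,10,-155,0,1, -310,10,-169,0,1, -310,10,-169,0,1, -310,10,-169,0,1, -310,10,-169,0,1]'; python3 -c "
from h import *
go(.6535,-.184,.018,75)
cv2.imwrite('pics/t4.png',optics.capture('top')[130:290,170:410,::-1].repeat(3,0).repeat(3,1))
cv2.imwrite('pics/s4.png',optics.capture('side')[120:300,220:420,::-1].repeat(3,0).repeat(3,1))"
```

```text
t: 6.9
eef_pos: [0.653, -0.1826, 0.149]
eef_rot: [-1.331, -1.025, 1.003]
contact_force: [-0.0, 0.6, -0.1]
width: 1.003
t 6.9 shift mm [ -1.9 131.    1. ] x-axis yaw deg 74.91 w 1.003 pos [ 0.653  -0.1826  0.149 ] joints [-0.35  0.37  1.36  0.01  1.4  -1.66]
turn rad -0.002 tilt [ 0.015  0.001 -1.   ]
```

View pics/t4.png

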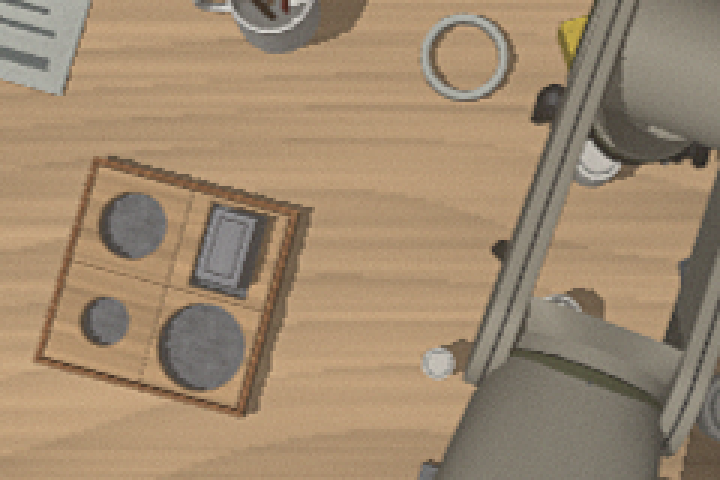

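View pics/s4.png

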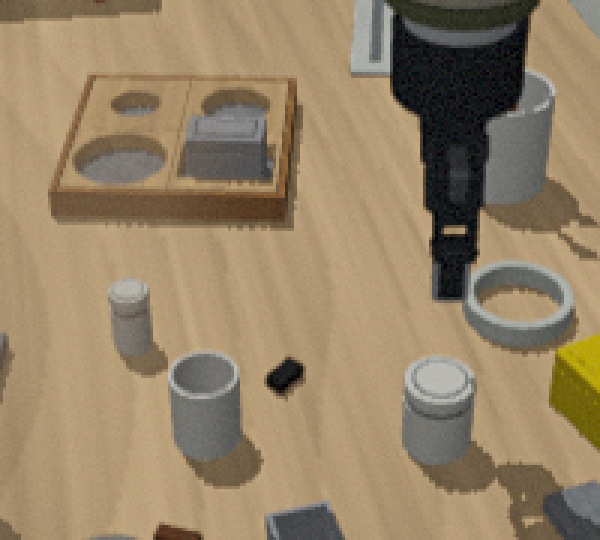

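The tin sits in the oblong well (top crop (227,247)). The gripper is now over the medium lidded pot. The tool leans 0.9°, which is harmless because the shifts account for it.

```bash
python3 -m jog '[-2,45,1,0,1, -2,85,1,0,1, -2,115,1,0,1, -2,131,1,0,1, -2,131,1,0,1, -2,131,1,0,-1, -2,131,1,0,-1, -2,131,1,0,-1, -2,131,1,0,-1, -2,131,1,0,-1, -2,131,1,0,-1]' 40; python3 -c "
from h import *
go(.589,.249,.150,75); print(ray('top',170+227/3,130+247/3,.06))"
```

```text
t: 8.1
eef_pos: [0.6556, -0.1836, 0.0213]
eef_rot: [-1.334, -1.029, 1.003]
contact_force: [-0.6, 1.7, 8.1]
width: 0.547
t 8.1 shift mm [ 401.3 -130.   173.9] x-axis yaw deg 75.0 w 0.547 pos [ 0.6556 -0.1836  0.0213] joints [-0.35  0.5   1.44  0.01  1.19 -1.66]
turn rad -0.0 tilt [ 0.02  0.   -1.  ]
[0.56333415 0.15616691]
```

```bash
python3 -m jog '[0,-40,0,0,-1, 0,-80,0,0,-1, 0,-120,0,0,-1, 40,-130,17,0,-1, 85,-130,37,0,-1, 130,-130,56,0,-1, 175,-130,76,0,-1, 220,-130,95,0,-1, 265,-130,115,0,-1, 310,-130,134,0,-1, 355,-130,154,0,-1, 390,-130,169,0,-1, 401,-130,174,0,-1, 401,-130,174,0,-1, 401,-130,174,0,-1, 401,-130,174,0,-1]'; python3 -c "
from h import *
go(.589,.249,.032,75)
cv2.imwrite('pics/s5.png',optics.capture('side')[60:280,180:460,::-1].repeat(2,0).repeat(2,1))"
```

```text
t: 9.7
eef_pos: [0.5893, 0.247, 0.1502]
eef_rot: [-1.335, -1.028, 1.002]
contact_force: [-0.4, -0.2, -0.2]
width: 0.545
t 9.7 shift mm [  1.2 118.2   3.1] x-axis yaw deg 74.9 w 0.545 pos [0.5893 0.247  0.1502] joints [ 0.32  0.27  1.48 -0.01  1.37 -0.99]
turn rad -0.002 tilt [ 0.02 -0.   -1.  ]
```

View pics/s5.png

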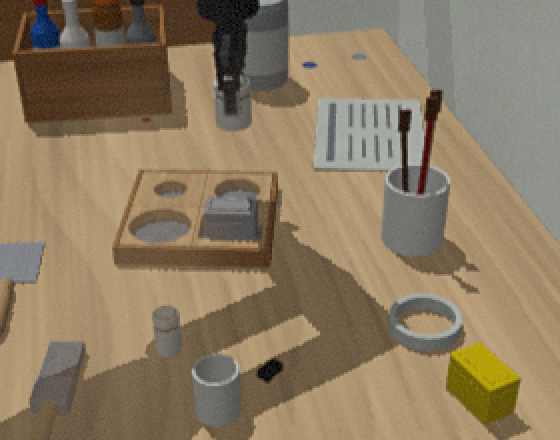

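The medium pot is held at (233,110) in the side crop, upright. Lowering it.

```bash
python3 -m jog '[1,45,3,0,-1, 1,85,3,0,-1, 1,108,3,0,-1, 1,118,3,0,-1, 1,118.5,3,0,-1, 1,119,3,0,-1, 1,119,3,0,0.5, 1,119,3,0,0.5, 1,119,3,0,0.5, 1,119,3,0,0.5, 1,80,3,0,0.5, 1,40,3,0,1, 1,0,3,0,1, 1,0,3,0,1, 1,0,3,0,1, 1,0,3,0,1]'; python3 -c "
from h import *
go(.4217,-.3094,.150,75)"
```

```text
t: 11.35
eef_pos: [0.5859, 0.2485, 0.1487]
eef_rot: [-1.334, -1.026, 1.003]
contact_force: [0.4, -0.2, -0.7]
width: 1.003
t 11.35 shift mm [-581.4   -3.7   13. ] x-axis yaw deg 74.89 w 1.003 pos [0.5859 0.2485 0.1487] joints [ 0.32  0.26  1.49 -0.01  1.37 -0.98]
turn rad -0.002 tilt [ 0.018 -0.001 -1.   ]
```

```bash
python3 -m jog '[-45,-4,1,0,1, -90,-4,2,0,1, -140,-4,3,0,1, -190,-4,4,0,1, -240,-4,5,0,1, -290,-4,6,0,1, -340,-4,8,0,1, -390,-4,9,0,1, -440,-4,10,0,1, -490,-4,11,0,1, -540,-4,12,0,1, -570,-4,13,0,1, -581,-4,13,0,1, -581,-4,13,0,1, -581,-4,13,0,1, -581,-4,13,0,1]'; python3 -c "
from h import *
go(.4217,-.3094,.0145,75)
cv2.imwrite('pics/t6.png',optics.capture('top')[130:290,170:370,::-1].repeat(3,0).repeat(3,1))
cv2.imwrite('pics/s6.png',optics.capture('side')[120:380,180:400,::-1].repeat(2,0).repeat(2,1))"
```

```text
t: 12.95
eef_pos: [0.4222, -0.3074, 0.1497]
eef_rot: [-1.333, -1.027, 1.004]
contact_force: [-0.2, 0.1, 0.2]
width: 0.999
t 12.95 shift mm [ -2.7 135.2   2.2] x-axis yaw deg 74.98 w 0.999 pos [ 0.4222 -0.3074  0.1497] joints [-0.74 -0.04  1.81  0.01  1.35 -2.05]
turn rad -0.0 tilt [ 0.017  0.    -1.   ]
```

View pics/t6.png

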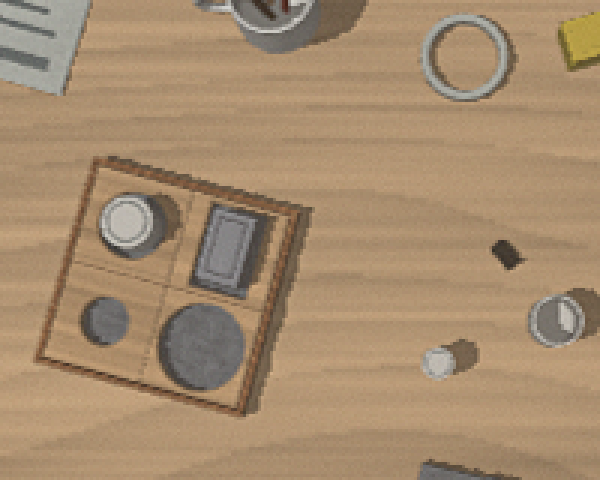

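View pics/s6.png

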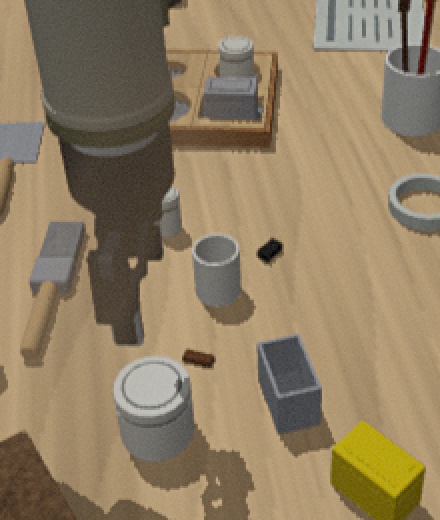

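The medium pot is in its well, lid at top crop (126,221). The gripper is over the large pot, lid at (153,385) in the side crop. Descending.

```bash
python3 -m jog '[-3,45,2,0,1, -3,85,2,0,1, -3,115,2,0,1, -3,130,2,0,1, -3,135,2,0,1, -3,135,2,0,1, -3,135,2,0,-1, -3,135,2,0,-1, -3,135,2,0,-1, -3,135,2,0,-1, -3,135,2,0,-1]' 50; python3 -c "
from h import *
go(.4765,.183,.150,75); print(ray('top',170+126/3,130+221/3,.068))"
```

```text
t: 14.15
eef_pos: [0.4236, -0.3112, 0.0175]
eef_rot: [-1.337, -1.029, 1.004]
contact_force: [0.6, 1.6, 6.8]
width: 0.758
t 14.15 shift mm [ 491.4 -132.8   74. ] x-axis yaw deg 75.0 w 0.758 pos [ 0.4236 -0.3112  0.0175] joints [-0.74  0.13  1.9   0.01  1.09 -2.05]
turn rad 0.0 tilt [ 0.021 -0.003 -1.   ]
[0.58597299 0.24712103]
```

```bash
python3 -m jog '[0,-40,0,0,-1, 0,-80,0,0,-1, 0,-120,0,0,-1, 30,-133,5,0,-1, 75,-133,11,0,-1, 120,-133,18,0,-1, 165,-133,25,0,-1, 210,-133,32,0,-1, 255,-133,38,0,-1, 300,-133,45,0,-1, 345,-133,52,0,-1, 390,-133,59,0,-1, 435,-133,66,0,-1, 470,-133,71,0,-1, 491,-133,74,0,-1, 491,-133,74,0,-1, 491,-133,74,0,-1, 491,-133,74,0,-1]'; python3 -c "
from h import *
go(.4765,.183,.028,75)
cv2.imwrite('pics/s7.png',optics.capture('side')[60:280,180:460,::-1].repeat(2,0).repeat(2,1))"
```

```text
t: 15.95
eef_pos: [0.4764, 0.1817, 0.1504]
eef_rot: [-1.338, -1.028, 1.004]
contact_force: [-0.2, -0.9, -2.7]
width: 0.759
t 15.95 shift mm [  1.  122.4   2.9] x-axis yaw deg 74.96 w 0.759 pos [0.4764 0.1817 0.1504] joints [ 0.27 -0.08  1.85 -0.01  1.35 -1.04]
turn rad -0.001 tilt [ 0.021 -0.003 -1.   ]
```

View pics/s7.png

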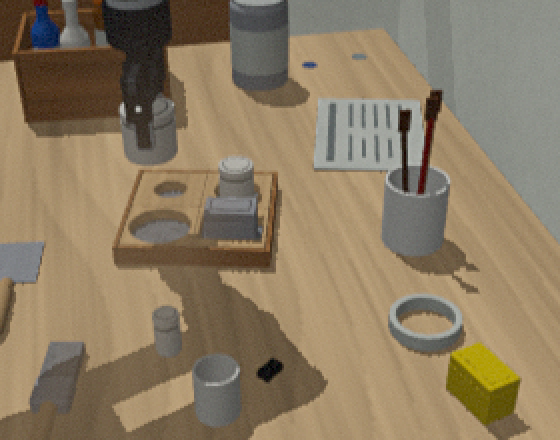

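The large pot is held upright at (150,130) in the side crop, above its well at (160,228). Lowering it.

```bash
python3 -m jog '[1,45,3,0,-1, 1,85,3,0,-1, 1,110,3,0,-1, 1,120,3,0,-1, 1,122,3,0,-1, 1,123,3,0,-1, 1,123,3,0,1, 1,123,3,0,1, 1,123,3,0,1, 1,123,3,0,1, 1,85,3,0,1, 1,40,3,0,1, 1,0,3,0,1, 1,0,3,0,1, 1,0,3,0,1, 1,0,3,0,1]'; python3 -c "
from h import *
go(.4632,-.0362,.150,75)"
```

```text
t: 17.6
eef_pos: [0.4731, 0.1831, 0.1492]
eef_rot: [-1.337, -1.027, 1.004]
contact_force: [0.1, 0.8, -1.1]
width: 0.999
t 17.6 shift mm [-2.143e+02 -2.000e-01 -4.740e+01] x-axis yaw deg 74.93 w 0.999 pos [0.4731 0.1831 0.1492] joints [ 0.27 -0.08  1.86 -0.01  1.35 -1.03]
turn rad -0.001 tilt [ 0.02  -0.004 -1.   ]
```

```bash
python3 -m jog '[-40,0,-9,0,1, -85,0,-19,0,1, -130,0,-29,0,1, -175,0,-39,0,1, -205,0,-45,0,1, -214,0,-47,0,1, -214,0,-47,0,1, -214,0,-47,0,1, -214,0,-47,0,1]'; python3 -c "
from h import *
go(.4632,-.0362,.018,75)
cv2.imwrite('pics/t8.png',optics.capture('top')[130:290,170:370,::-1].repeat(3,0).repeat(3,1))
cv2.imwrite('pics/s8.png',optics.capture('side')[120:320,200:400,::-1].repeat(3,0).repeat(3,1))"
```

```text
t: 18.5
eef_pos: [0.4628, -0.0344, 0.1493]
eef_rot: [-1.336, -1.027, 1.006]
contact_force: [0.4, -0.4, -0.2]
width: 1.0
t 18.5 shift mm [ -1.9 131.3   1.6] x-axis yaw deg 75.03 w 1.0 pos [ 0.4628 -0.0344  0.1493] joints [-0.19 -0.21  1.97  0.    1.36 -1.49]
turn rad 0.0 tilt [ 0.019 -0.003 -1.   ]
```

View pics/t8.png

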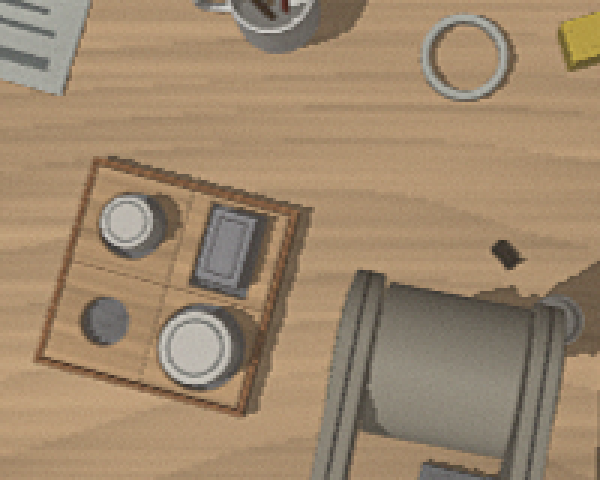

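View pics/s8.png

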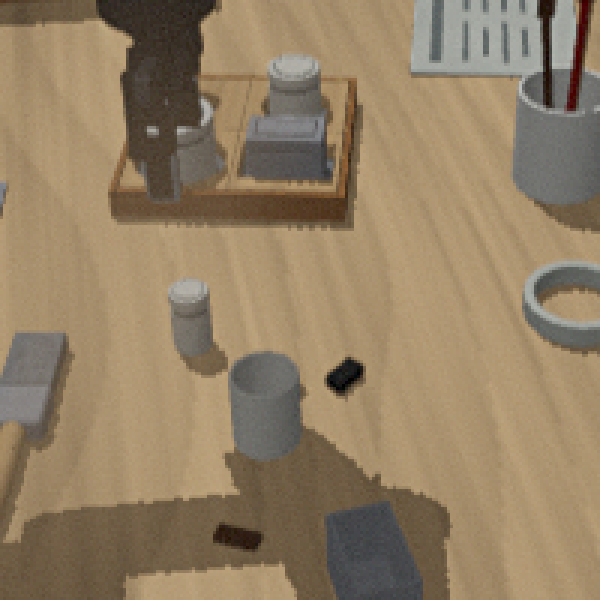

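The large pot is seated, lid at top crop (195,346). Now gripping the small pot.

```bash
python3 -m jog '[-2,45,2,0,1, -2,85,2,0,1, -2,115,2,0,1, -2,129,2,0,1, -2,131,2,0,1, -2,131,2,0,-1, -2,131,2,0,-1, -2,131,2,0,-1, -2,131,2,0,-1, -2,131,2,0,-1, -2,131,2,0,-1, -2,131,2,0,-1]' 35; python3 -c "
from h import *
go(.500,.272,.150,75); print(ray('top',170+195/3,130+346/3,.072))"
```

```text
t: 19.8
eef_pos: [0.464, -0.0365, 0.0198]
eef_rot: [-1.338, -1.029, 1.005]
contact_force: [-1.0, 1.3, 6.8]
width: 0.339
t 19.8 shift mm [ 307.6 -130.5   42.1] x-axis yaw deg 75.04 w 0.339 pos [ 0.464  -0.0365  0.0198] joints [-0.19 -0.03  2.07  0.    1.09 -1.5 ]
turn rad 0.001 tilt [ 0.021 -0.004 -1.   ]
[0.47309634 0.181638  ]
```

```bash
python3 -m jog '[0,-40,0,0,-1, 0,-80,0,0,-1, 0,-120,0,0,-1, 35,-130,5,0,-1, 80,-130,11,0,-1, 125,-130,17,0,-1, 170,-130,23,0,-1, 215,-130,29,0,-1, 260,-130,36,0,-1, 295,-130,40,0,-1, 308,-130,42,0,-1, 308,-130,42,0,-1, 308,-130,42,0,-1, 308,-130,42,0,-1]'; python3 -c "
from h import *
go(.500,.272,.0305,75)
cv2.imwrite('pics/s9.png',optics.capture('side')[60:280,180:460,::-1].repeat(2,0).repeat(2,1))"
```

```text
t: 21.2
eef_pos: [0.5002, 0.2709, 0.1494]
eef_rot: [-1.338, -1.028, 1.004]
contact_force: [0.3, -0.2, -0.1]
width: 0.339
t 21.2 shift mm [  0.8 118.9   3. ] x-axis yaw deg 74.96 w 0.339 pos [0.5002 0.2709 0.1494] joints [ 0.41  0.08  1.69 -0.01  1.35 -0.89]
turn rad -0.001 tilt [ 0.021 -0.004 -1.   ]
```

View pics/s9.png

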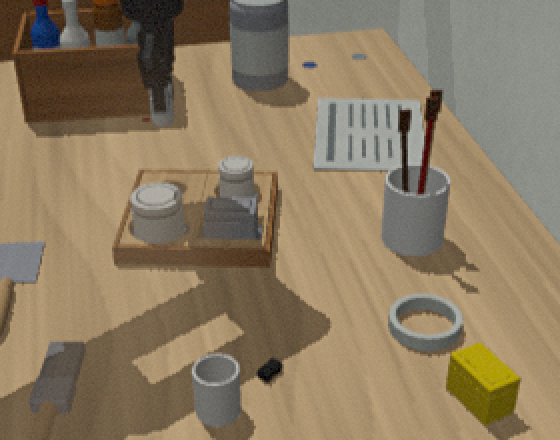

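The small pot is held upright at (160,100) in the side crop. Lowering it and releasing with the jaws only partly open, since the large pot is close by.

```bash
python3 -m jog '[1,45,3,0,-1, 1,85,3,0,-1, 1,108,3,0,-1, 1,117,3,0,-1, 1,119,3,0,-1, 1,119,3,0,-1, 1,119,3,0,0.1, 1,119,3,0,0.1, 1,119,3,0,0.1, 1,119,3,0,0.1, 1,80,3,0,0.1, 1,40,3,0,0.1, 1,0,3,0,0.1, 1,0,3,0,0.1, 1,0,3,0,0.1]'; python3 -c "
from h import *
go(.3,.5,.22)"
```

```text
t: 22.75
eef_pos: [0.4987, 0.2732, 0.1512]
eef_rot: [-1.339, -1.031, 1.001]
contact_force: [-0.2, 0.3, -1.5]
width: 0.547
t 22.75 shift mm [167.7 -74.2 249. ] x-axis yaw deg 74.95 w 0.547 pos [0.4987 0.2732 0.1512] joints [ 0.42  0.08  1.69 -0.01  1.35 -0.89]
```

```bash
python3 -m jog '[20,-40,30,0,0.1, 50,-74,70,0,0.1, 80,-74,110,0,0.1, 110,-74,150,0,0.1, 140,-74,195,0,0.1, 165,-74,235,0,0.1, 168,-74,249,0,0.1, 168,-74,249,0,0.1, 168,-74,249,0,0.1, 168,-74,249,0,0.1, 168,-74,249,0,0.1]'; python3 -c "
from h import *
t=optics.capture('top');s=optics.capture('side')
cv2.imwrite('pics/t10.png',cv2.resize(t[175:285,175:285,::-1],None,fx=5,fy=5,interpolation=2))
cv2.imwrite('pics/t11.png',t[150:300,290:450,::-1].repeat(4,0).repeat(4,1))
cv2.imwrite('pics/s10.png',s[130:370,220:420,::-1].repeat(2,0).repeat(2,1))"
```

```text
t: 23.85
eef_pos: [0.301, 0.4993, 0.2193]
eef_rot: [-1.34, -1.029, 1.001]
contact_force: [0.0, -0.5, -0.1]
width: 0.551
```

View pics/t10.png

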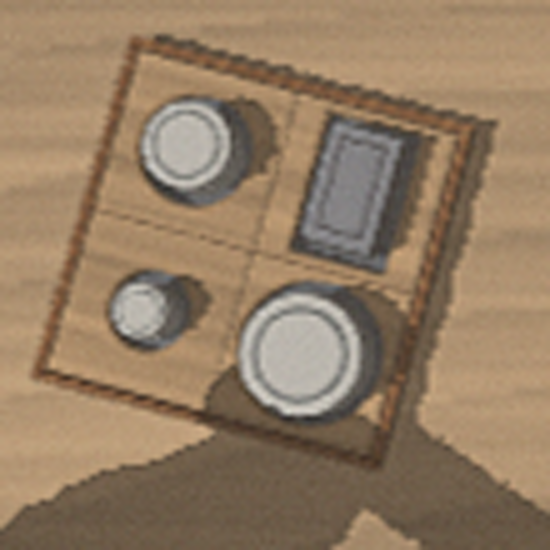

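View pics/t11.png

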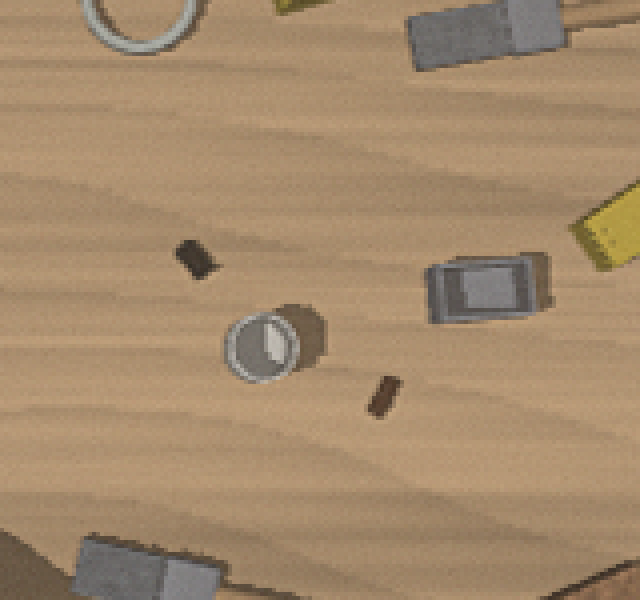

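View pics/s10.png

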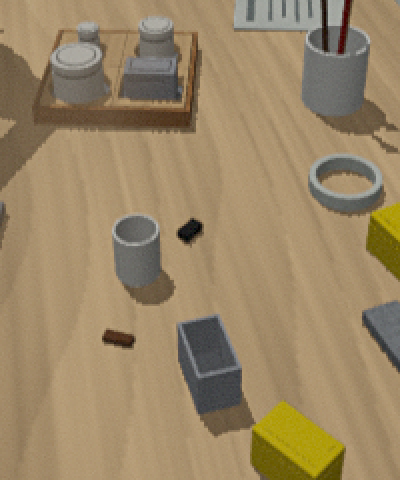

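Run:
```python
from h import *
B=lambda x,y:((x+.5)/5-.5+175,(y+.5)/5-.5+175)
for n,p,z,w in [('medium',(187,146),.068,(.5872,.249)),('small',(140,310),.062,(.4983,.2728)),('large',(300,354),.072,(.4743,.1834)),('tin',(352,188),.06,(.5638,.1593))]:
    q=ray('top',*B(*p),z);print(n,q.round(4),(q-w).round(4))
print(proj('top',[.5002,-.1442,.058]),290+262/4,150+347/4)
a=cv2.imread('pics/s10.png')
cv2.imwrite('pics/s12.png',cv2.resize(a[0:130,20:210],None,fx=4,fy=4,interpolation=2))
```

```text
medium [0.5856 0.2471] [-0.0016 -0.0019]
small [0.4966 0.2714] [-0.0017 -0.0014]
large [0.4729 0.1827] [-0.0014 -0.0007]
tin [0.5637 0.158 ] [-0.0001 -0.0013]
[355.20974768 235.84881543] 355.5 236.75
```

View pics/s12.png

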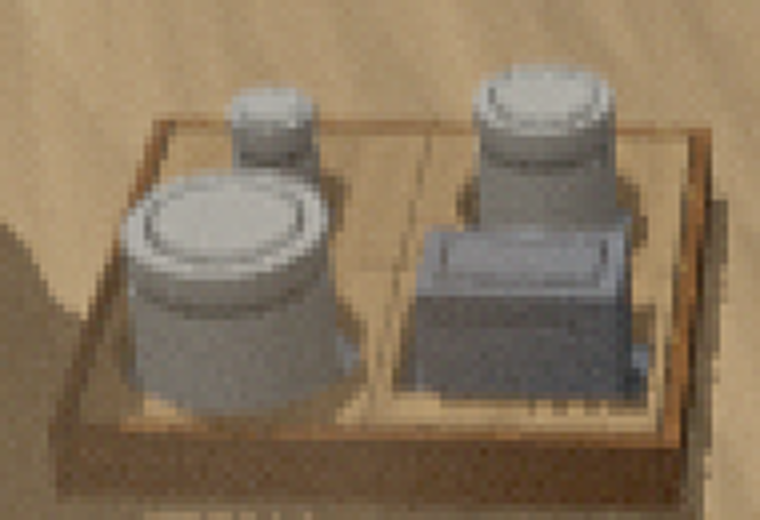

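All four are seated level, within about 3 mm of their well centres. The open pot and tin haven't moved. Handing in.

```bash
python3 -c "
from station import bot
print(bot.hand_in())"
```

```text
the job is handed in; nothing more can be done
None
```

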